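# Put the sample jar back and close the sampling gate

## Robot

A 7-joint arm with a two-finger parallel gripper is mounted at the origin on the work surface. World frame = base frame: x ahead of the robot, y to its left, z up, the work surface at z = 0. Lengths are in m, angles in rad, forces in N, time in s.
With the tool pointing down it reaches from about 0.425 to 0.925 m from the base axis. Payload 6.8 kg.
Tool frame: the origin (TCP) lies midway between the tips of the shut fingers; the grasp point (between the pads) lies 19 mm behind it; z points along the fingers, y is the line along which they close (so a half turn about z gives the same grasp; the last joint's range is limited). The gripper opens to 85 mm and grips with 20 to 120 N. Pads are 22 mm wide; open, the fingers measure 114 mm over their backs; the gripper's body (76 mm by 85 mm) begins 54 mm behind the grasp point. The pads swing forward as they close: fully open they stand 13 mm farther back than shut.
Start: joints at [1.008, 0.477, 0.022, 1.555, -0.011, 1.109, -0.083], TCP at [0.297, -0.606, 0.231] pointing down, gripper open.
Joint ranges: [-2.96, 2.96], [-0.34, 2.1], [-1.41, 1.46], [0.24, 2.44], [-1.37, 4.51], [0.17, 1.92], [-2.96, 2.96]. Speed limits (rad/s): [2.39, 2.39, 3.14, 3.14, 3.14, 3.14, 3.14].

## Interface

Orientations are given as a unit quaternion [w, x, y, z].
In Python, from station import * gives the robot as it stands. The module is installed in compiled form; this text tells all that it offers.
- The arm moves only by the shell command python3 -m jog 'ROWS' [OPENING] [FORCE]. ROWS is JSON, a list of rows, each an object of numbers: "x", "y", "z": the shift along the tool's x, y, z in m; "ax", "ay", "az": the turn, a rotation vector about the tool's x, y, z in rad. In form: [{"x": .., "y": .., "z": .., "ax": .., "ay": .., "az": ..}, ...]. A call has 1 to 12 rows; each row is the pose to reach, as a shift and turn from the pose commanded when the call began, along the tool's axes at that moment; what a row does not reach only later rows make up. A row lasts 1/10 s, in which the tool goes at most 50 mm and 8.59 degrees, less where a joint would pass 70% of its speed; a pose out of reach is approached as far as the arm can. A call with a gripper value outside its range is refused whole. OPENING is the opening, from 0 (shut) to 1 (fully open), set as the call begins (- or left out, the last holds). The fingers move at their own pace and stop on an object; FORCE is the grip in N (left out, the last holds). Time passes only in rows, so rows that repeat a pose let the fingers close. It gives the time, the measured TCP pose, the force, the opening and the grip force at its end, in the units of the state.
- get_obs(): the state, without advancing time (a new reading comes with each control period).
- read_camera(name): name is "scene" or "top" or "wrist"; returns the picture (420x560x3 uint8, red, green, blue); there is no depth.
- camera_params(name): a dict with "K" (3x3 intrinsics, pixels), "origin" and "attitude" of the camera in the world. Camera axes: x right, y up, looking along -z (the intrinsics and any distortion apply to the point x, -y, -z); pixel columns grow to the right and rows downward; lengths in m; the calibration is good to about 2 mm. A picture is of the moment at which its call begins: read the wrist's pose just before it. camera_params takes no time and is no camera call; for the wrist camera it gives the pose at the moment of the call.
- hand_in(): hands the job in; it is judged then, once.
The state is a dict: "t": time; "q": joint angles; "joint_vel": joint speeds; "joint_torque": joint torques, N m; "eef_pos": TCP position; "tool_rot": TCP orientation; "contact_force": force on the tool from outside, world axes, zero at the start; "torque": the same for the moment, N m; "gripper_width": opening from 0.0 (shut) to 1.0 (fully open); "grasp_force": force on a finger pad.
Only numpy, scipy, OpenCV 4.12 (cv2) and the standard library are available. Lean on these libraries where they do the work, as an engineer would, in place of code of your own. Each camera call takes 0.05 s, during which the arm holds its last target. There are 200 camera calls.

## Task

The jar on the sill has been sampled: push it back through the open gateway until it stands wholly on the belt, swing the gate shut until it seats on its roller catch, and then press the wide key of the mode station fully down so that it alone stays down and the latched key at the other end pops up. Keep every jar upright and leave the spanner, the spare rail clamp and the torch where they lie.

Things in the scene. Friction and masses are not known exactly. Their poses are not given: they have to be found in the camera images.
- lane: fixed low jar conveyor. Origin: on the bench under the middle of the gateway; x away from the robot across the belt, y along it to the left. Belt and sill are one level, 50 above the bench: sill plate x -90 to +20, y +-100; still belt x +32 to +158. Far guide rail's inner side x +150 (100 high). Gate posts 20 square at y +-125, 155 high; guard panels 150 high at x 0 run from them to y +-465
- belt_mid (a point): point on the belt's surface opposite the middle of the gateway: lane x +95, y 0, 50 above the bench; axes as the lane's. The near guide rail (lane x +19 to +29, 91 high) runs only outside the gateway, beyond y +-120
- gate (a joint): angle of the gate in rad: 0 shut against its stop, grows as it opens towards the robot, up to 1.9. Starts at 1.15 to 1.65 and stays where left (hinge friction 0.07 N m). In the last 0.08 rad a nub on its edge rides over a sprung roller on the right post (about 5 N at the free edge, 8 N at 130 from the hinge); from about 0.035 the roller pulls it home. Seated it reads under 0.01
- gate_hinge (a point): point on the gate's upright hinge axis, level with its top edge, 150 above the bench; lane x 0, y +110. Axes turn with the gate and equal the lane's when shut: -y points along the gate to its free edge, -x is the normal of its outer face (towards the robot when shut)
- gate_face (a point): point on the gate's outer face 130 from the hinge axis, 136 above the bench, a good place to push. Axes as gate_hinge. Gate: aluminium frame with clear sheet, 14 thick (7 either side of the hinge axis), 6 to 201 from the hinge axis, 54 to 150 above the bench; black upright pull bar, 9 thick, reaching 27 out from the middle plane, on the outer face 187 from the hinge
- jar: the sample jar: glass jar of green olives with a gold lid, 74 diameter, 95 high, 0.3 to 0.55 kg, standing on the sill in the gateway, lane x -50 to -15. Origin: centre of its underside. Slides easily (friction about 0.3): pushed 40 to 60 above its foot it slides without tipping. Wholly on the belt means its axis at lane x +69 or more; touching the far rail it is at +113
- jar_left: a jar like the sample, standing on the belt left of the gateway's middle (lane y about +105 to +125). Origin: centre of its underside
- jar_right: a jar like the sample, standing on the belt to the right (lane y about -155 to -135). Origin: centre of its underside
- jar_left2: a jar like the sample, standing on the belt farther left (lane y about +205 to +235). Origin: centre of its underside
- jar_right2: a jar like the sample, standing on the belt farther right (lane y about -262 to -237). Origin: centre of its underside
- station: fixed mode station: grey box 120 deep (x) by 200 wide (y), top 58 above the bench, with a row of four grey piano keys, right of the gateway and nearer the robot. Origin: centre of its underside; y along the row to the left. Keys from left to right at y +56 (the wide one, 54 wide), +8, -28, -64 (30 wide each), 50 long in x, tops 80 above the bench when up
- key_auto (a joint): travel of the wide key in m: 0 up, grows as it is pressed, stop at 0.015. Pressed past 0.0125 it latches and, let go, stays at about 0.012; takes about 5 N. Pressing it frees the latched key
- key_auto_top (a point): centre of the wide key's upper face, 54 by 50; moves with the key; axes as the station's
- key_jog (a joint): travel of the narrow key next to the wide one (station y +8) in m: 0 up at the start, latches like the others if pressed
- key_slow (a joint): travel of the third key from the left (station y -28) in m: 0 up at the start, latches like the others if pressed
- key_hold (a joint): travel of the narrow key at the right end in m: 0 up; latched down at about 0.012 at the start; springs up when another key is pressed
- key_hold_top (a point): centre of the upper face of the narrow key at the right end, 30 by 50; moves with the key
- spanner: steel spanner 190 long, 8 thick, lying loose on the bench at the left. Origin: centre of its underside, x along it
- rail_clamp: spare guide-rail clamp, black with a steel pin, about 115 long and 50 high, loose on the bench at the left, near the robot. Origin: under its block
- torch: dark metal hand torch 150 long, 42 thick, lying loose on the bench at the right, beside the station towards the robot. Origin: under its middle, x along it

How it is judged:
By the outcome, as a careful person would: the job done as asked, in the order asked, and still so for the second after the job is handed in, with the robot touching nothing.
It also fails if it takes over 64 s, if anything falls off the work surface, if the arm or the gripper's body presses on something with over 40 N, if the wrist force passes 120 N, or if a joint passes its speed limit or range.

## Working session

There is one attempt and no reset: what is moved stays moved. The work goes in short steps, Python scripts to look and compute and a shell command to move; the robot and the scene stay as the last step left them, time stands still between calls to the robot, and variables do not carry over. Pictures are saved under pics/ and viewed, at most 11 in all, crops included, and the job is handed in when it is done.

```bash
mkdir -p pics
python3 - <<'E'
from station import *
import cv2
o=get_obs();print({k:(v if not hasattr(v,'round') else v.round(4) if hasattr(v,'shape') else v) for k,v in o.items()})
for n in ("scene","top"):
    cv2.imwrite(f"pics/{n}0.png",read_camera(n)[:,:,::-1]); print(n,camera_params(n))
E
```

```text
{'t': 0.0, 'q': array([ 1.0079,  0.4778,  0.0224,  1.5565, -0.0115,  1.1092, -0.0831]), 'joint_vel': array([-0.0003,  0.0008, -0.0023, -0.    ,  0.0002, -0.002 ,  0.0003]), 'joint_torque': array([ 3.00000e-04, -5.96447e+01,  1.60800e+00, -2.81191e+01,
        1.25000e-02,  9.40000e-03,  0.00000e+00]), 'eef_pos': array([ 0.2962, -0.6059,  0.2303]), 'tool_rot': array([-8.000e-04,  9.743e-01,  2.254e-01, -3.000e-04]), 'contact_force': array([-0.1575,  0.2457, -0.5414]), 'torque': array([ 0.0023,  0.009 , -0.0138]), 'grasp_force': 0.0, 'gripper_width': 0.9955794635909337}
scene {'K': array([[451.58496011,   0.        , 273.76020189],
       [  0.        , 451.58496011, 212.18336964],
       [  0.        ,   0.        ,   1.        ]]), 'origin': array([0.94489916, 0.47237641, 1.13010978]), 'attitude': array([0.37486983, 0.10970079, 0.24899374, 0.88625079])}
top {'K': array([[426.15288331,   0.        , 272.29955078],
       [  0.        , 426.15288331, 213.92338424],
       [  0.        ,   0.        ,   1.        ]]), 'origin': array([0.29644739, 0.02501668, 1.29911703]), 'attitude': array([-0.69675072, -0.06997977,  0.0492995 ,  0.71218736])}
```

View pics/scene0.png

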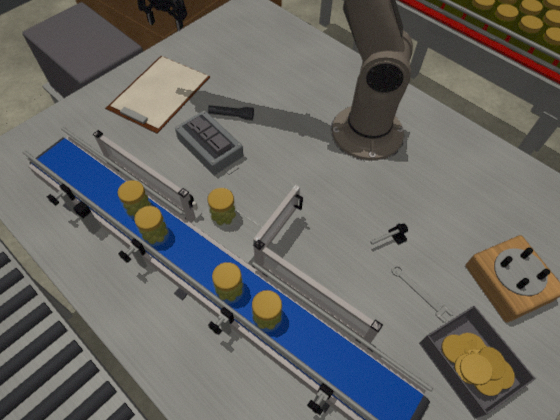

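View pics/top0.png

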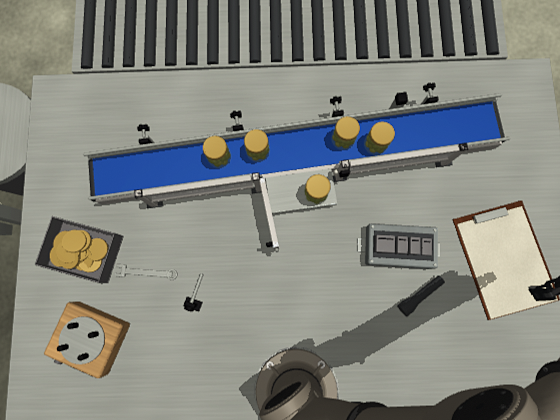

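The overview pictures show the gateway posts near top-view pixels (257,178) and (344,167), and the gate open with its free edge near (271,247). The sample jar lid is at (317,188), the station at (402,246) and the torch at (422,295). Next I'll enlarge these areas to get accurate pixels.

Run:
```python
import cv2
a=cv2.imread("pics/top0.png")
cv2.imwrite("pics/topc.png",cv2.resize(a[140:290,240:450],(798,570),interpolation=cv2.INTER_CUBIC))
b=cv2.imread("pics/scene0.png")
cv2.imwrite("pics/scenec.png",cv2.resize(b[95:285,75:325],(790,600),interpolation=cv2.INTER_CUBIC))
```

```text
(no output)
```

View pics/topc.png

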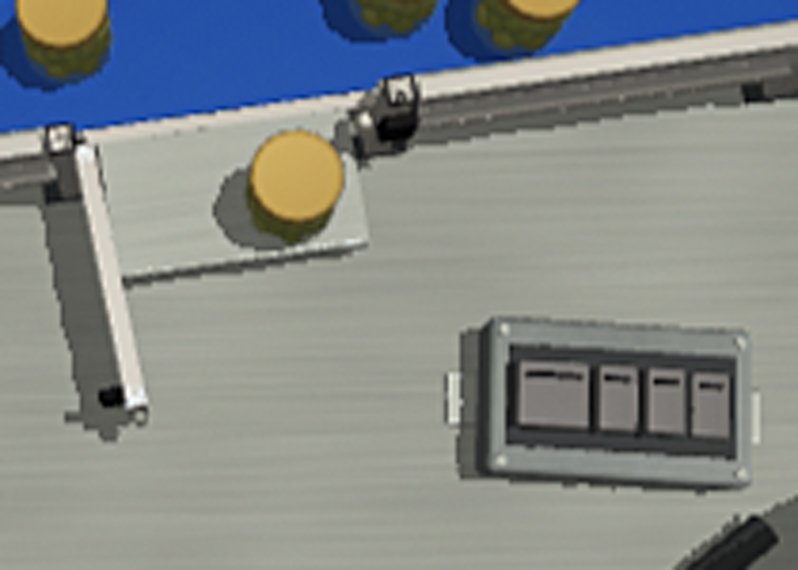

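View pics/scenec.png

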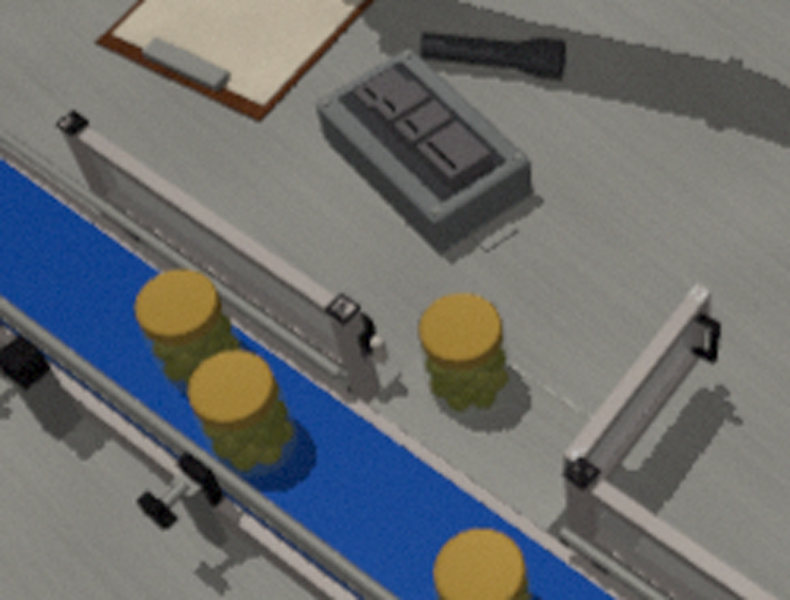

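The crops give these pixels. Top crop: post tops at (61,138) and (402,90), gate top edge running to about (137,410), lid at (297,176), station top corners near (490,320), (748,332), (748,488) and (490,472). Scene crop: post tops at (582,470) and (343,308), lid at (460,328).

```bash
cat > h.py <<'E'
from station import *
import numpy as np
from scipy.spatial.transform import Rotation as R
def rot(q): return R.from_quat(np.roll(q,-1)).as_matrix()
def hit(n,u,v,z):
    c=camera_params(n);d=rot(c["attitude"])@(np.diag([1,-1,-1])@np.linalg.solve(c["K"],[u,v,1]))
    o=c["origin"];return (o+d*(z-o[2])/d[2])
def proj(n,p):
    c=camera_params(n);q=np.diag([1,-1,-1])@(rot(c["attitude"]).T@(np.asarray(p)-c["origin"]));q=c["K"]@q;return q[:2]/q[2]
T=lambda x,y,z:hit("top",240+x/3.8,140+y/3.8,z)
S=lambda x,y,z:hit("scene",75+x/3.16,95+y/3.158,z)
E
python3 - <<'E'
from h import *
np.set_printoptions(precision=4,suppress=True)
for nm,f,l,r,j,k,g in (("top",T,(61,138),(402,90),(297,176),(555,393),(137,410)),("sc",S,(582,470),(343,308),(460,328),(458,153),(702,295))):
    L=f(*l,.155);Rr=f(*r,.155);y=(L-Rr)[:2];m=(L+Rr)[:2]/2
    print(nm,"posts",L,Rr,"sep",np.linalg.norm(y),"mid",m,"yaw",np.arctan2(-y[0],y[1]))
    a=np.arctan2(-y[0],y[1]);M=np.array([[np.cos(a),np.sin(a)],[-np.sin(a),np.cos(a)]])
    J=f(*j,.145);print(" jar",J,"lane",M@(J[:2]-m)); 
    G=f(*g,.150);gl=M@(G[:2]-m);print(" gate free",G,"lane",gl,"dist",np.hypot(gl[0],gl[1]-.11),"ang",np.arctan2(-gl[0],.11-gl[1]))
    print(" key",f(*k,.08))
    if nm=="top":
        for c in ((490,320),(748,332),(748,488),(490,472)): print("  st",f(*c,.058))
        for p in ((555,393),(618,398),(668,402)): print("  key",f(*p,.08))
        print("  hold",f(711,406,.068))
        print("  torch",f(755,530,.03),"clamp bits")
        for nn,x,y,z in(("jl",62,12,.145),): print(nn,M@(f(x,y,z)[:2]-m))
    print("jaw r",np.hypot(*J[:2]))
for n,u,v in (("jr",347,130),("jr2",382,133),("jl",256,142),("jl2",215,150)):
    print(n,hit("top",u,v,.145)[:2],M@(hit("top",u,v,.145)[:2]-m))
E
```

```text
top posts [0.5987 0.0997 0.155 ] [ 0.6279 -0.1493  0.155 ] sep 0.25064084026166233 mid [ 0.6133 -0.0248] yaw 0.11658870960914945
 jar [ 0.5681 -0.0715  0.145 ] lane [-0.0503 -0.0412]
 gate free [0.3996 0.0485 0.15  ] lane [-0.2037  0.0977] dist 0.20410896782244795 ang 1.5103248781253242
 key [ 0.4117 -0.2634  0.08  ]
  st [ 0.4711 -0.2226  0.058 ]
  st [ 0.4572 -0.4179  0.058 ]
  st [ 0.339 -0.408  0.058]
  st [ 0.3549 -0.2159  0.058 ]
  key [ 0.4117 -0.2634  0.08  ]
  key [ 0.4069 -0.3098  0.08  ]
  key [ 0.4031 -0.3466  0.08  ]
  hold [ 0.4004 -0.3821  0.068 ]
  torch [ 0.3079 -0.4204  0.03  ] clamp bits
jl [0.0985 0.1124]
jaw r 0.572579366925749
sc posts [0.5983 0.0987 0.155 ] [ 0.6293 -0.1482  0.155 ] sep 0.24881535959244505 mid [ 0.6138 -0.0247] yaw 0.1250005298397591
 jar [ 0.5717 -0.0703  0.145 ] lane [-0.0475 -0.04  ]
 gate free [0.4106 0.0523 0.15  ] lane [-0.1921  0.1018] dist 0.19223684339623698 ang 1.527929489867181
 key [ 0.4137 -0.2547  0.08  ]
jaw r 0.5759840184559915
jr [ 0.7292 -0.1589] [ 0.0977 -0.1475]
jr2 [ 0.7172 -0.2565] [ 0.0737 -0.2429]
jl [0.7015 0.0992] [0.1024 0.112 ]
jl2 [0.6813 0.2158] [0.097  0.2302]
```

Both cameras agree to within a few mm: posts 250 apart as given, lane origin about (0.6135, -0.0248) with yaw 0.121. The jar is at lane (-0.049, -0.040), the gate is open about 1.52, and the wide key is near (0.413, -0.259). Next I'll add a helper that turns lane targets into tool shifts.

```bash
cat >> h.py <<'E'
O=np.array([.6135,-.0248]);YAW=.121
C=np.array([[np.cos(YAW),-np.sin(YAW)],[np.sin(YAW),np.cos(YAW)]])
W=lambda x,y:O+C@[x,y]
def go(p,z,xang=None):
    """tool shift to world xy p, height z, tool x axis heading xang (tool down)"""
    o=get_obs();m=rot(o["tool_rot"]);d=np.array([*p,z])-o["eef_pos"]
    a=np.arctan2(m[1,0],m[0,0])
    print("now",o["eef_pos"].round(4),"lane",(C.T@(o["eef_pos"][:2]-O)).round(4),"target",np.round(p,4),z,"shift",(m.T@d).round(4),"az",None if xang is None else round(a-xang,3),"tilt",m[:,2].round(3))
E
python3 -c "
from h import *
go(W(-.13,-.04),.231,YAW)"
```

```text
now [ 0.2963 -0.6059  0.2304] lane [-0.385  -0.5386] target [ 0.4893 -0.0802] 0.231 shift [ 0.4043 -0.3875  0.    ] az 0.334 tilt [-0.001  0.001 -1.   ]
```

```bash
python3 -m jog '[{"x":0.03,"y":-0.03,"az":0.1},{"x":0.065,"y":-0.062,"az":0.2},{"x":0.1,"y":-0.096,"az":0.3},{"x":0.134,"y":-0.128,"az":0.334},{"x":0.168,"y":-0.161,"az":0.334},{"x":0.202,"y":-0.194,"az":0.334},{"x":0.236,"y":-0.226,"az":0.334},{"x":0.27,"y":-0.258,"az":0.334},{"x":0.304,"y":-0.291,"az":0.334},{"x":0.338,"y":-0.323,"az":0.334},{"x":0.372,"y":-0.356,"az":0.334},{"x":0.404,"y":-0.388,"az":0.334}]' 0.5
python3 -c "
from h import *
go(W(-.13,-.04),.09,YAW)"
```

```text
now [ 0.2963 -0.6059  0.2304] lane [-0.385  -0.5386] target [ 0.4893 -0.0802] 0.09 shift [ 0.4043 -0.3872  0.141 ] az 0.334 tilt [-0.001  0.001 -1.   ]validation failed for argument at $[0]...
```

The first row was rejected, probably because every key must be present.

```bash
python3 -m jog '[{"x":0.03,"y":-0.03,"z":0,"ax":0,"ay":0,"az":0.1},{"x":0.065,"y":-0.062,"z":0,"ax":0,"ay":0,"az":0.2},{"x":0.1,"y":-0.096,"z":0,"ax":0,"ay":0,"az":0.3},{"x":0.134,"y":-0.128,"z":0,"ax":0,"ay":0,"az":0.334},{"x":0.168,"y":-0.161,"z":0,"ax":0,"ay":0,"az":0.334},{"x":0.202,"y":-0.194,"z":0,"ax":0,"ay":0,"az":0.334},{"x":0.236,"y":-0.226,"z":0,"ax":0,"ay":0,"az":0.334},{"x":0.27,"y":-0.258,"z":0,"ax":0,"ay":0,"az":0.334},{"x":0.304,"y":-0.291,"z":0,"ax":0,"ay":0,"az":0.334},{"x":0.338,"y":-0.323,"z":0,"ax":0,"ay":0,"az":0.334},{"x":0.372,"y":-0.356,"z":0,"ax":0,"ay":0,"az":0.334},{"x":0.404,"y":-0.388,"z":0,"ax":0,"ay":0,"az":0.334}]' 0.5
python3 -c "
from h import *
go(W(-.13,-.04),.09,YAW)"
```

```text
t: 1.3
eef_pos: [0.4892, -0.0783, 0.2312]
tool_rot: [0.0, 0.998, 0.06, -0.0]
contact_force: [0.3, -0.9, 0.6]
gripper_width: 0.499
grasp_force: 0.0
now [ 0.4892 -0.0783  0.2312] lane [-0.1298 -0.0381] target [ 0.4893 -0.0802] 0.09 shift [-1.000e-04  1.900e-03  1.412e-01] az 0.0 tilt [-0. -0. -1.]
```

```bash
python3 -m jog '[{"x":0,"y":0.002,"z":0.045,"ax":0,"ay":0,"az":0},{"x":0,"y":0.002,"z":0.09,"ax":0,"ay":0,"az":0},{"x":0,"y":0.002,"z":0.125,"ax":0,"ay":0,"az":0},{"x":0,"y":0.002,"z":0.141,"ax":0,"ay":0,"az":0},{"x":0.01,"y":0.002,"z":0.141,"ax":0,"ay":0,"az":0},{"x":0.02,"y":0.002,"z":0.141,"ax":0,"ay":0,"az":0},{"x":0.028,"y":0.002,"z":0.141,"ax":0,"ay":0,"az":0},{"x":0.034,"y":0.002,"z":0.141,"ax":0,"ay":0,"az":0},{"x":0.040,"y":0.002,"z":0.141,"ax":0,"ay":0,"az":0},{"x":0.046,"y":0.002,"z":0.141,"ax":0,"ay":0,"az":0},{"x":0.052,"y":0.002,"z":0.141,"ax":0,"ay":0,"az":0}]'
python3 - <<'E'
from h import *
import cv2
go(W(.044,-.04),.09,YAW)
a=read_camera("scene")[:,:,::-1]
cv2.imwrite("pics/p1.png",cv2.resize(a[95:285,75:325],(790,600),interpolation=cv2.INTER_CUBIC))
E
```

```text
t: 2.4
eef_pos: [0.5411, -0.0762, 0.0905]
tool_rot: [0.0, 0.998, 0.06, -0.0]
contact_force: [-1.0, -0.4, 0.6]
gripper_width: 0.498
grasp_force: 0.0
now [ 0.5411 -0.0762  0.0905] lane [-0.078  -0.0422] target [ 0.662  -0.0592] 0.09 shift [ 0.122  -0.0023  0.0005] az -0.0 tilt [-0. -0. -1.]
```

View pics/p1.png

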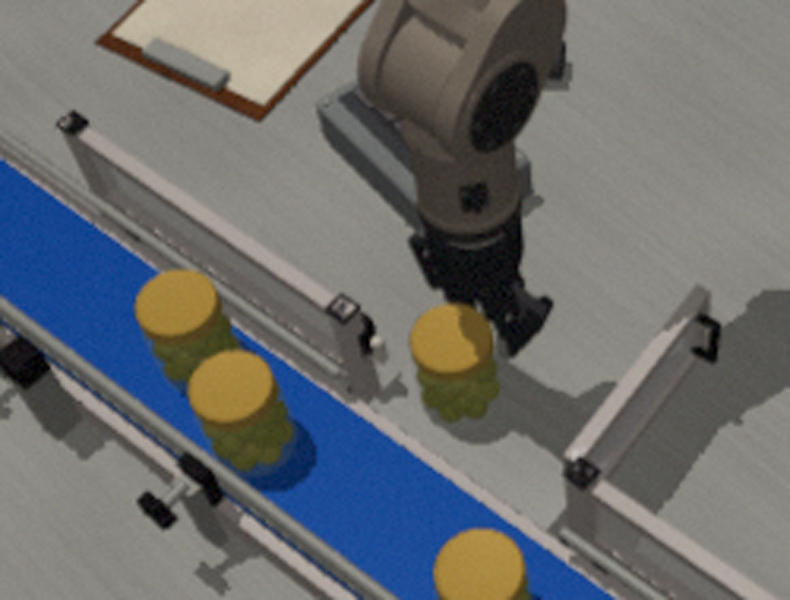

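The fingers bracket the jar, which has moved about 10 mm and stands upright, with its lid now at crop (451,340). I'll keep pushing straight.

```bash
python3 -m jog '[{"x":0.006,"y":0,"z":0,"ax":0,"ay":0,"az":0},{"x":0.015,"y":0,"z":0,"ax":0,"ay":0,"az":0},{"x":0.027,"y":-0.001,"z":0,"ax":0,"ay":0,"az":0},{"x":0.039,"y":-0.001,"z":0,"ax":0,"ay":0,"az":0},{"x":0.051,"y":-0.002,"z":0,"ax":0,"ay":0,"az":0},{"x":0.063,"y":-0.002,"z":0,"ax":0,"ay":0,"az":0},{"x":0.075,"y":-0.002,"z":0,"ax":0,"ay":0,"az":0},{"x":0.087,"y":-0.002,"z":0,"ax":0,"ay":0,"az":0},{"x":0.099,"y":-0.002,"z":0,"ax":0,"ay":0,"az":0},{"x":0.110,"y":-0.002,"z":0,"ax":0,"ay":0,"az":0},{"x":0.117,"y":-0.002,"z":0,"ax":0,"ay":0,"az":0},{"x":0.122,"y":-0.002,"z":0,"ax":0,"ay":0,"az":0}]'
python3 - <<'E'
from h import *
import cv2
go(W(.044,-.04),.09,YAW)
a=read_camera("scene")[:,:,::-1]
cv2.imwrite("pics/p2.png",cv2.resize(a[95:285,75:325],(790,600),interpolation=cv2.INTER_CUBIC))
E
```

```text
t: 3.65
eef_pos: [0.6624, -0.0593, 0.0903]
tool_rot: [-0.0, 0.998, 0.06, 0.0]
contact_force: [-2.1, -0.6, 0.9]
gripper_width: 0.497
grasp_force: 0.0
now [ 0.6624 -0.0593  0.0903] lane [ 0.0444 -0.0401] target [ 0.662  -0.0592] 0.09 shift [-0.0004 -0.0001  0.0003] az -0.0 tilt [ 0.  0. -1.]
```

View pics/p2.png

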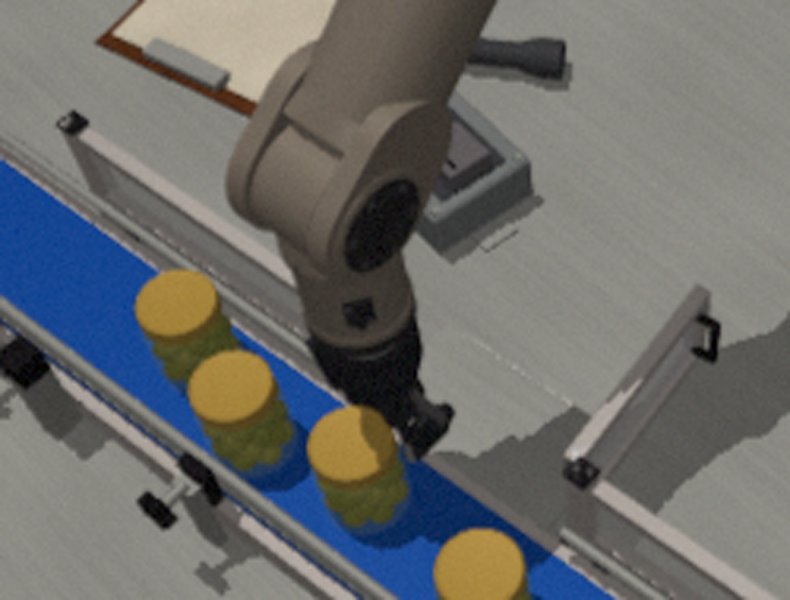

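The jar stands upright on the belt with its lid at (352,443). I'll check its lane x and work out the retreat.

```bash
python3 -c "
from h import *
print(C.T@(S(352,443,.145)[:2]-O))
go(W(-.13,-.04),.25,YAW)
th=1.52
for th in (1.52,):
  # finger target clear outside outer face
  h=np.array([0,.11]);e=np.array([-np.sin(th),-np.cos(th)]);n=np.array([-np.cos(th),np.sin(th)])
  p=h+.13*e+n*.06;print('clear',p,W(*p),np.hypot(*W(*p)))
"
```

```text
[ 0.08637737 -0.03705509]
now [ 0.663  -0.0592  0.0903] lane [ 0.045  -0.0401] target [ 0.4893 -0.0802] 0.25 shift [-1.748e-01 -1.000e-04 -1.598e-01] az -0.0 tilt [ 0.001  0.    -1.   ]
clear [-0.13287879  0.16332193] [0.461879   0.12128866] 0.47753863545469133
```

The jar is at lane x 0.086, wholly on the belt. Next: retreat, rise, and go round to the gate's outer side.

```bash
python3 -m jog '[{"x":-0.01,"y":0,"z":0,"ax":0,"ay":0,"az":0},{"x":-0.04,"y":0,"z":0,"ax":0,"ay":0,"az":0},{"x":-0.085,"y":0,"z":0,"ax":0,"ay":0,"az":0},{"x":-0.13,"y":0,"z":0,"ax":0,"ay":0,"az":0},{"x":-0.16,"y":0,"z":-0.03,"ax":0,"ay":0,"az":0},{"x":-0.175,"y":0,"z":-0.075,"ax":0,"ay":0,"az":0},{"x":-0.177,"y":0,"z":-0.12,"ax":0,"ay":0,"az":0},{"x":-0.178,"y":0,"z":-0.16,"ax":0,"ay":0,"az":0}]' 0
python3 -m jog '[{"x":0,"y":-0.01,"z":0,"ax":0,"ay":0,"az":0.13},{"x":0,"y":-0.03,"z":0,"ax":0,"ay":0,"az":0.26},{"x":0,"y":-0.05,"z":0,"ax":0,"ay":0,"az":0.39},{"x":0,"y":-0.07,"z":0,"ax":0,"ay":0,"az":0.52},{"x":0,"y":-0.09,"z":0,"ax":0,"ay":0,"az":0.65},{"x":0,"y":-0.11,"z":0,"ax":0,"ay":0,"az":0.78},{"x":0,"y":-0.13,"z":0,"ax":0,"ay":0,"az":0.91},{"x":0,"y":-0.15,"z":0,"ax":0,"ay":0,"az":1.04},{"x":0,"y":-0.17,"z":0,"ax":0,"ay":0,"az":1.17},{"x":0,"y":-0.19,"z":0,"ax":0,"ay":0,"az":1.3},{"x":0,"y":-0.2,"z":0,"ax":0,"ay":0,"az":1.43},{"x":0,"y":-0.205,"z":0,"ax":0,"ay":0,"az":1.52}]'
python3 -c "
from h import *
print(get_obs()['q'])
go(W(-.133,.17),.122,YAW-1.52)"
```

```text
t: 4.5
eef_pos: [0.4833, -0.0812, 0.2525]
tool_rot: [0.0, 0.998, 0.06, 0.0]
contact_force: [1.7, 0.1, 0.2]
gripper_width: -0.001
grasp_force: 0.0
t: 5.7
eef_pos: [0.4619, 0.0963, 0.2361]
tool_rot: [0.013, 0.844, -0.536, -0.015]
contact_force: [-0.4, -1.1, 0.4]
gripper_width: -0.0
grasp_force: 0.0
[-0.711049    0.15684502  0.42580076  2.01524292 -0.08298964  1.02421706
 -2.9475611 ]
now [0.4619 0.0963 0.2361] lane [-0.1359  0.1385] target [0.461  0.1279] 0.122 shift [-0.0276 -0.0169  0.1139] az 0.266 tilt [-0.039 -0.005 -0.999]
```

Joint 7 reached its range limit this way. I'll turn back and push with the finger's +y side instead, heading lane 0.05 growing to 1.57.

```bash
python3 -m jog '[{"x":-0.005,"y":0,"z":0,"ax":0,"ay":0,"az":-0.13},{"x":-0.01,"y":0,"z":0,"ax":0,"ay":0,"az":-0.26},{"x":-0.02,"y":0,"z":0,"ax":0,"ay":0,"az":-0.39},{"x":-0.03,"y":0,"z":0,"ax":0,"ay":0,"az":-0.52},{"x":-0.035,"y":0,"z":0,"ax":0,"ay":0,"az":-0.65},{"x":-0.04,"y":0,"z":0,"ax":0,"ay":0,"az":-0.78},{"x":-0.04,"y":0,"z":0,"ax":0,"ay":0,"az":-0.91},{"x":-0.04,"y":0,"z":0,"ax":0,"ay":0,"az":-1.04},{"x":-0.04,"y":0,"z":0,"ax":0,"ay":0,"az":-1.17},{"x":-0.04,"y":0,"z":0,"ax":0,"ay":0,"az":-1.3}]'
python3 -c "
from h import *
print(get_obs()['q'])
go(W(-.133,.17),.122,YAW+.05)"
```

```text
t: 6.7
eef_pos: [0.4449, 0.1324, 0.2364]
tool_rot: [0.001, 0.996, 0.087, -0.02]
contact_force: [-0.4, -0.3, 0.2]
gripper_width: -0.006
grasp_force: 0.0
[-0.64247299  0.14002268  0.25084033  2.02184639 -0.05217975  1.02344642
 -1.76194431]
now [0.4449 0.1324 0.2364] lane [-0.1484  0.1764] target [0.461  0.1279] 0.122 shift [0.0196 0.0074 0.1137] az 0.003 tilt [-0.04  -0.006 -0.999]
```

```bash
python3 -m jog '[{"x":0.01,"y":0.004,"z":0.03,"ax":0,"ay":0.04,"az":0},{"x":0.02,"y":0.007,"z":0.06,"ax":0,"ay":0.04,"az":0},{"x":0.02,"y":0.007,"z":0.09,"ax":0,"ay":0.04,"az":0},{"x":0.02,"y":0.007,"z":0.114,"ax":0,"ay":0.04,"az":0},{"x":0.02,"y":0.007,"z":0.114,"ax":0,"ay":0.04,"az":0}]'
python3 - <<'E'
from h import *
import cv2
go(W(-.133,.17),.122,YAW+.05)
a=read_camera("scene")[:,:,::-1]
cv2.imwrite("pics/p3.png",cv2.resize(a[150:290,200:387],(790,591),interpolation=cv2.INTER_CUBIC))
E
```

```text
t: 7.2
eef_pos: [0.4591, 0.1274, 0.1194]
tool_rot: [0.001, 0.996, 0.084, -0.003]
contact_force: [-1.2, 0.3, 0.6]
gripper_width: 0.001
grasp_force: 0.0
now [0.4591 0.1274 0.1194] lane [-0.1349  0.1697] target [0.461  0.1279] 0.122 shift [ 0.0019 -0.0002 -0.0026] az -0.002 tilt [-0.006 -0.002 -1.   ]
```

View pics/p3.png

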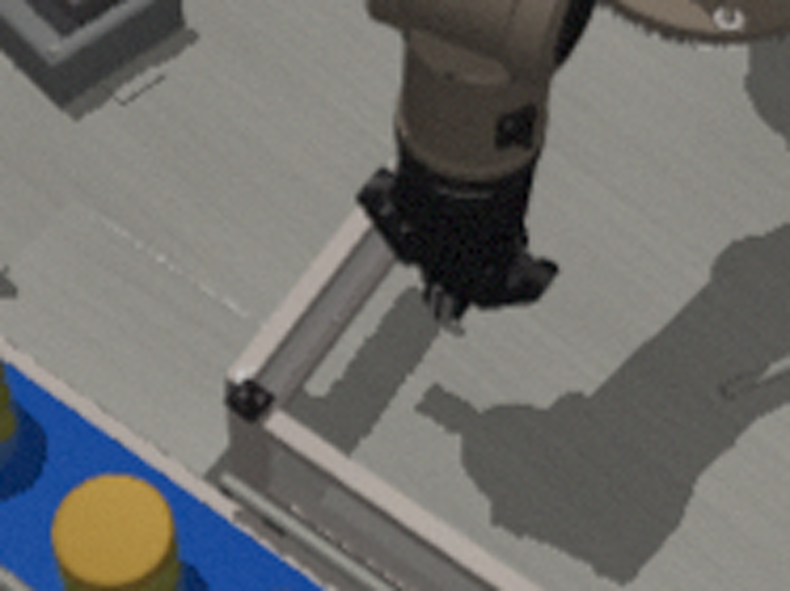

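The fingers are down beside the gate's outer face (tip near (450,320)), with the gate still open and the knuckles above its top edge. I'll approach, then follow the closing arc.

```bash
python3 -m jog '[{"x":0,"y":0.012,"z":0,"ax":0,"ay":0,"az":0},{"x":0,"y":0.024,"z":0,"ax":0,"ay":0,"az":0},{"x":0,"y":0.032,"z":0,"ax":0,"ay":0,"az":0},{"x":0,"y":0.037,"z":0,"ax":0,"ay":0,"az":0}]'
python3 -m jog '[{"x":-0.002,"y":0.017,"z":0,"ax":0,"ay":0,"az":-0.13},{"x":-0.001,"y":0.035,"z":0,"ax":0,"ay":0,"az":-0.26},{"x":0.002,"y":0.052,"z":0,"ax":0,"ay":0,"az":-0.39},{"x":0.007,"y":0.069,"z":0,"ax":0,"ay":0,"az":-0.52},{"x":0.014,"y":0.085,"z":0,"ax":0,"ay":0,"az":-0.65},{"x":0.023,"y":0.100,"z":0,"ax":0,"ay":0,"az":-0.78},{"x":0.034,"y":0.1135,"z":0,"ax":0,"ay":0,"az":-0.91},{"x":0.047,"y":0.1255,"z":0,"ax":0,"ay":0,"az":-1.04},{"x":0.061,"y":0.136,"z":0,"ax":0,"ay":0,"az":-1.17}]'
python3 - <<'E'
from h import *
import cv2
th=.2;h=np.array([0,.11]);e=np.array([-np.sin(th),-np.cos(th)]);n=np.array([-np.cos(th),np.sin(th)])
print(get_obs()['q'])
go(W(-.02,-.02),.12,YAW+1.57)
a=read_camera("scene")[:,:,::-1]
cv2.imwrite("pics/p4.png",cv2.resize(a[150:290,150:337],(790,591),interpolation=cv2.INTER_CUBIC))
E
```

```text
t: 7.65
eef_pos: [0.4692, 0.0909, 0.1227]
tool_rot: [-0.0, 0.997, 0.083, 0.001]
contact_force: [0.1, 1.2, -0.6]
gripper_width: 0.002
grasp_force: 0.0
t: 8.55
eef_pos: [0.5516, -0.0327, 0.1219]
tool_rot: [-0.0, 0.783, 0.622, -0.0]
contact_force: [-0.4, 0.6, 0.2]
gripper_width: 0.0
grasp_force: 0.4
[-0.08258396  0.40994892  0.03643947  1.9507515  -0.02134044  0.78189251
 -0.26121489]
now [ 0.5516 -0.0327  0.1219] lane [-0.0624 -0.0003] target [ 0.5961 -0.0471] 0.12 shift [-0.004   0.0466  0.0019] az -0.347 tilt [-0.001  0.    -1.   ]
```

View pics/p4.png

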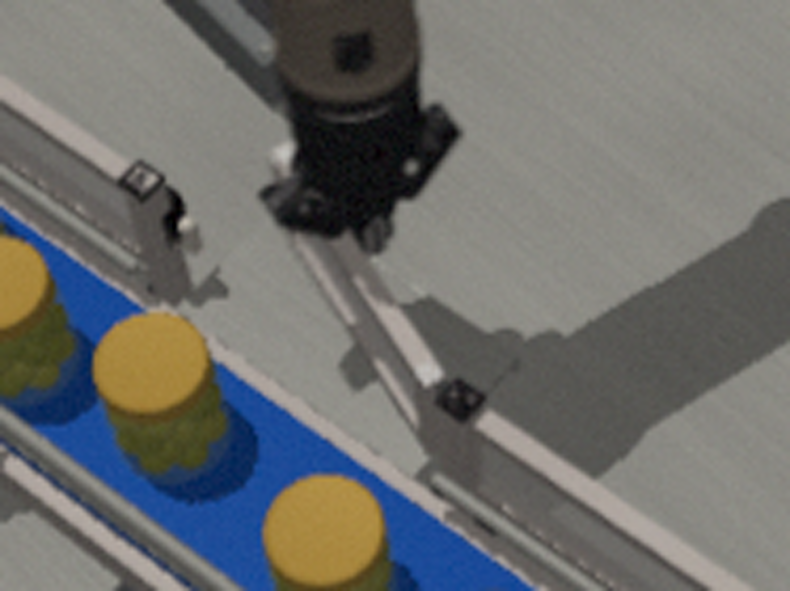

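The gate is open about 0.35, with the fingers still on its outer face. Now the last arc and over the catch.

```bash
python3 -m jog '[{"x":-0.001,"y":0.008,"z":0,"ax":0,"ay":0,"az":-0.06},{"x":-0.0017,"y":0.0153,"z":0,"ax":0,"ay":0,"az":-0.12},{"x":-0.0017,"y":0.022,"z":0,"ax":0,"ay":0,"az":-0.175},{"x":-0.0016,"y":0.0293,"z":0,"ax":0,"ay":0,"az":-0.23},{"x":-0.0012,"y":0.034,"z":0,"ax":0,"ay":0,"az":-0.265},{"x":-0.0008,"y":0.0382,"z":0,"ax":0,"ay":0,"az":-0.3},{"x":-0.0004,"y":0.0415,"z":0,"ax":0,"ay":0,"az":-0.325},{"x":0,"y":0.0445,"z":0,"ax":0,"ay":0,"az":-0.35},{"x":0.0007,"y":0.0465,"z":0,"ax":0,"ay":0,"az":-0.35},{"x":0.001,"y":0.0475,"z":0,"ax":0,"ay":0,"az":-0.35}]'
python3 -c "
from h import *
go(W(-.0215,-.018),.12,YAW+1.57)"
```

```text
t: 9.6
eef_pos: [0.5953, -0.0417, 0.1217]
tool_rot: [-0.002, 0.665, 0.747, -0.002]
contact_force: [-12.6, 0.2, 10.7]
gripper_width: -0.0
grasp_force: 6.5
now [ 0.5953 -0.0417  0.1217] lane [-0.0201 -0.0146] target [ 0.5943 -0.0453] 0.12 shift [-0.0034 -0.0014  0.0017] az -0.004 tilt [-0.006  0.    -1.   ]
```

```bash
python3 -m jog '[{"x":0,"y":0.002,"z":0,"ax":0,"ay":0,"az":0},{"x":0,"y":0.004,"z":0,"ax":0,"ay":0,"az":0},{"x":0,"y":0.004,"z":0,"ax":0,"ay":0,"az":0}]'
python3 -c "
from h import *
go(W(-.0215,-.018),.12,YAW+1.57)"
```

```text
t: 9.9
eef_pos: [0.5953, -0.0417, 0.1216]
tool_rot: [-0.005, 0.665, 0.747, -0.005]
contact_force: [-23.2, 0.0, 19.8]
gripper_width: -0.001
grasp_force: 12.0
now [ 0.5953 -0.0417  0.1216] lane [-0.0201 -0.0146] target [ 0.5943 -0.0453] 0.12 shift [-0.0034 -0.0014  0.0016] az -0.004 tilt [-0.014 -0.    -1.   ]
```

The gate no longer moves under 23 N, so it is at its stop. I'll back off, rise, and check.

```bash
python3 -m jog '[{"x":0,"y":-0.006,"z":0,"ax":0,"ay":0,"az":0},{"x":0,"y":-0.02,"z":0,"ax":0,"ay":0,"az":0},{"x":0,"y":-0.045,"z":-0.01,"ax":0,"ay":0,"az":0},{"x":0,"y":-0.085,"z":-0.04,"ax":0,"ay":0,"az":0},{"x":0,"y":-0.12,"z":-0.07,"ax":0,"ay":0,"az":0},{"x":0,"y":-0.12,"z":-0.1,"ax":0,"ay":0,"az":0}]'
python3 - <<'E'
from h import *
import cv2
k=np.mean([T(555,393,.08)[:2],S(458,153,.08)[:2]],0);print(k,get_obs()['q'])
go(k,.12)
a=read_camera("scene")[:,:,::-1]; b=read_camera("top")[:,:,::-1]
cv2.imwrite("pics/p5.png",np.hstack([cv2.resize(a[130:270,120:290],(400,329),interpolation=3),cv2.resize(b[140:271,240:400],(400,329),interpolation=3)]))
E
```

```text
t: 10.5
eef_pos: [0.4782, -0.0561, 0.2221]
tool_rot: [-0.001, 0.665, 0.747, -0.001]
contact_force: [1.2, -0.2, 0.5]
gripper_width: -0.003
grasp_force: 0.0
[ 0.4126758  -0.25905072] [ 0.02778855  0.17249492 -0.04530717  2.01053025  0.00912495  0.96212272
  0.09350897]
now [ 0.4782 -0.0561  0.2221] lane [-0.1381 -0.0148] target [ 0.4127 -0.2591] 0.12 shift [-0.1941 -0.0882  0.1023] az None tilt [-0.003  0.    -1.   ]
```

View pics/p5.png

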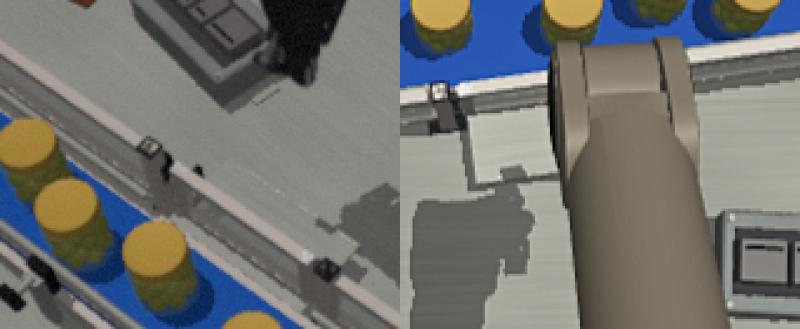

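The gate is shut in line with the panels, seated at the right post, and the jars stand upright with the sample jar on the belt. The target is now the wide key at about (0.412, -0.260), which both views and the station's geometry support.

```bash
python3 -m jog '[{"x":-0.035,"y":-0.016,"z":0,"ax":0,"ay":0,"az":0.1},{"x":-0.075,"y":-0.034,"z":0,"ax":0,"ay":0,"az":0.2},{"x":-0.115,"y":-0.052,"z":0,"ax":0,"ay":0,"az":0.2},{"x":-0.155,"y":-0.07,"z":0,"ax":0,"ay":0,"az":0.2},{"x":-0.185,"y":-0.085,"z":0.02,"ax":0,"ay":0,"az":0.2},{"x":-0.195,"y":-0.089,"z":0.06,"ax":0,"ay":0,"az":0.2},{"x":-0.195,"y":-0.089,"z":0.1,"ax":0,"ay":0,"az":0.2},{"x":-0.195,"y":-0.089,"z":0.12,"ax":0,"ay":0,"az":0.2},{"x":-0.195,"y":-0.089,"z":0.12,"ax":0,"ay":0,"az":0.2}]'
python3 - <<'E'
from h import *
import cv2
go((.412,-.26),.065,1.494)
a=read_camera("scene")[:,:,::-1]; b=read_camera("top")[:,:,::-1]
cv2.imwrite("pics/p6.png",np.hstack([cv2.resize(a[90:190,160:280],(400,333),interpolation=3),cv2.resize(b[200:300,340:460],(400,333),interpolation=3)]))
E
```

```text
t: 11.5
eef_pos: [0.4158, -0.2583, 0.0987]
tool_rot: [-0.003, 0.736, 0.677, -0.001]
contact_force: [0.2, 0.3, 0.4]
gripper_width: -0.0
grasp_force: 0.0
now [ 0.4158 -0.2583  0.0987] lane [-0.2245 -0.208 ] target [ 0.412 -0.26 ] 0.065 shift [-0.0021 -0.0035  0.0338] az -0.005 tilt [-0.005  0.003 -1.   ]
```

View pics/p6.png

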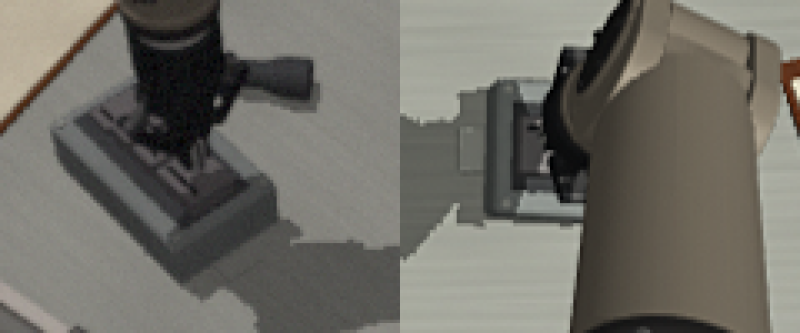

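The fingertips hang over the wide key (tip near (195,165), with the key's slot just beyond) and clear of the torch. Press slowly.

```bash
python3 -m jog '[{"x":-0.001,"y":-0.003,"z":0.008,"ax":0,"ay":0,"az":0},{"x":-0.001,"y":-0.003,"z":0.015,"ax":0,"ay":0,"az":0},{"x":-0.001,"y":-0.003,"z":0.02,"ax":0,"ay":0,"az":0},{"x":-0.001,"y":-0.003,"z":0.025,"ax":0,"ay":0,"az":0}]'
python3 -m jog '[{"x":0,"y":0,"z":0.003,"ax":0,"ay":0,"az":0},{"x":0,"y":0,"z":0.006,"ax":0,"ay":0,"az":0},{"x":0,"y":0,"z":0.009,"ax":0,"ay":0,"az":0},{"x":0,"y":0,"z":0.011,"ax":0,"ay":0,"az":0},{"x":0,"y":0,"z":0.011,"ax":0,"ay":0,"az":0}]'
```

```text
t: 12.0
eef_pos: [0.4146, -0.26, 0.0766]
tool_rot: [0.0, 0.735, 0.678, 0.0]
contact_force: [-1.0, -0.2, 4.3]
gripper_width: -0.002
grasp_force: 2.3
t: 12.5
eef_pos: [0.4146, -0.26, 0.0656]
tool_rot: [-0.0, 0.735, 0.678, 0.0]
contact_force: [-0.1, 0.4, 3.3]
gripper_width: -0.002
grasp_force: 1.4
```

```bash
python3 -m jog '[{"x":0,"y":0,"z":0.002,"ax":0,"ay":0,"az":0},{"x":0,"y":0,"z":0.003,"ax":0,"ay":0,"az":0},{"x":0,"y":0,"z":0.003,"ax":0,"ay":0,"az":0}]'
```

```text
t: 12.8
eef_pos: [0.4148, -0.26, 0.0646]
tool_rot: [-0.0, 0.735, 0.678, 0.001]
contact_force: [-5.8, 4.1, 28.8]
gripper_width: -0.001
grasp_force: 13.8
```

The key is on its stop at 28.8 N with the TCP at 0.0646. I'll lift away and look.

```bash
python3 -m jog '[{"x":0,"y":0,"z":-0.006,"ax":0,"ay":0,"az":0},{"x":0,"y":0,"z":-0.02,"ax":0,"ay":0,"az":0},{"x":0,"y":0,"z":-0.06,"ax":0,"ay":0,"az":0},{"x":0,"y":0,"z":-0.1,"ax":0,"ay":0,"az":0},{"x":0.03,"y":0,"z":-0.14,"ax":0,"ay":0,"az":0},{"x":0.07,"y":0,"z":-0.15,"ax":0,"ay":0,"az":0},{"x":0.11,"y":0,"z":-0.15,"ax":0,"ay":0,"az":0},{"x":0.15,"y":0,"z":-0.15,"ax":0,"ay":0,"az":0},{"x":0.19,"y":0,"z":-0.15,"ax":0,"ay":0,"az":0},{"x":0.23,"y":0,"z":-0.15,"ax":0,"ay":0,"az":0},{"x":0.27,"y":0,"z":-0.15,"ax":0,"ay":0,"az":0},{"x":0.31,"y":0,"z":-0.15,"ax":0,"ay":0,"az":0}]'
python3 - <<'E'
from h import *
import cv2
a=read_camera("scene")[:,:,::-1]; b=read_camera("top")[:,:,::-1]
z0=cv2.imread("pics/scene0.png");t0=cv2.imread("pics/top0.png")
f=lambda i,r:cv2.resize(i[r[0]:r[1],r[2]:r[3]],(400,300),interpolation=3)
s=(100,175,165,265);t=(215,278,358,442)
cv2.imwrite("pics/p7.png",np.vstack([np.hstack([f(z0,s),f(a,s)]),np.hstack([f(t0,t),f(a,(130,295,100,320))])]))
E
```

```text
t: 14.0
eef_pos: [0.4393, 0.0504, 0.2128]
tool_rot: [-0.0, 0.735, 0.678, 0.0]
contact_force: [1.1, 0.0, -1.0]
gripper_width: -0.004
grasp_force: 0.0
```

View pics/p7.png

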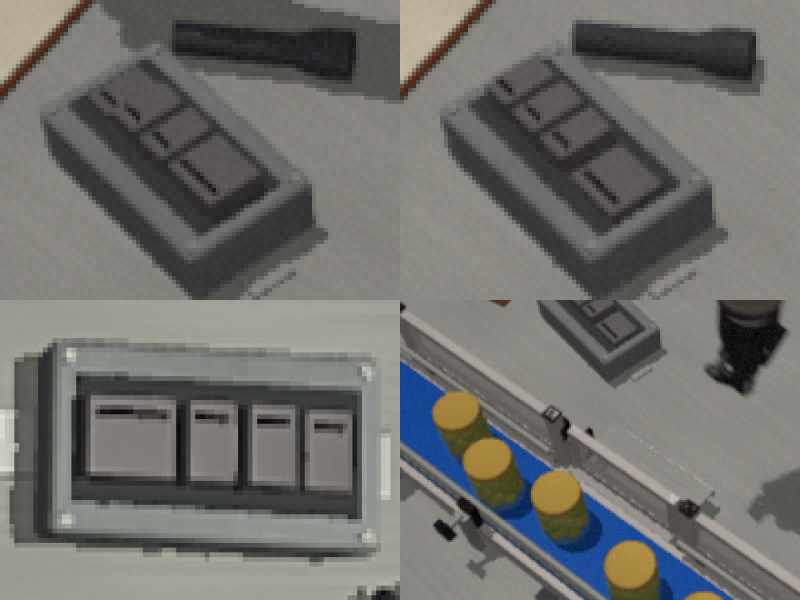

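The wide key now sits low (upper right view, about (620,180)). The three narrow keys are up at one level, with the end key popped up near (505,75). The gate is shut and the jars upright. The torch hasn't moved, and the robot is clear of everything.

```bash
python3 -c "
from station import *
print(hand_in())"
```

```text
the job is handed in; nothing more can be done
None
```

The job is handed in: the sample jar stands upright on the belt, the gate is shut on its catch, the wide key alone is latched with the end key popped up, and I kept the arm clear of the spanner, clamp and torch.

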